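# Set and hold the length stop of a tube-cutting jig

### The arm

A 6-joint arm with a two-finger parallel gripper is mounted at the origin on the work surface. World frame = base frame: x ahead of the robot, y to its left, z up, the work surface at z = 0. Lengths are in m, angles in rad, forces in N, time in s.
With the tool pointing down it reaches from about 0.2 to 0.875 m from the base axis. Payload 3.4 kg.
Tool frame: the origin (TCP) lies between the finger pads; the fingertips stand 25 mm ahead of it and the grasp point (between the pads) lies 6 mm ahead of it (r.nose_length is the z of the fingertips in the tool frame, in m); z points along the fingers, y is the line along which they close (so a half turn about z gives the same grasp; the last joint's range is limited). The gripper opens to 94 mm and grips with 3 to 60 N. Pads are 16 mm wide; open, the fingers measure 119 mm over their backs; the gripper's body (75 mm by 177 mm) begins 78 mm behind the grasp point.
Start: joints at [-1.261, 0.276, 1.505, -0, 1.361, -0.121], TCP at [0.24, -0.522, 0.23] pointing down, gripper open.
Joint ranges: [-2.89, 2.89], [-0.75, 2.08], [0.22, 2.7], [-1.18, 4.32], [0.11, 2.71], [-2.7, 2.7]. Speed limits (rad/s): [2.57, 2.57, 3.14, 3.14, 3.14, 3.14].

### API

Orientations are given as a unit quaternion [w, x, y, z].
In Python, from plant import r, gripper_to, inverse_kinematics, vision, models, telemetry gives the robot as it stands. Calls block until the motion is done:
- r.move_to(position, orientation): joint-space move of the TCP to a pose.
- r.move_l(position, rot=None, vel=0.15, guard=None): straight line of the TCP; rot=None keeps the orientation; vel is the mean speed in m/s. With guard (N) it stops when the force on the tool has changed by that much, and returns True; else False.
- r.movej(angles): joint-space move.
- gripper_to(opening, f_grip=None): finger opening in m; f_grip is the grip in N (None keeps the last); returns when the fingers have stopped.
- r.hold(seconds).
- inverse_kinematics(position, orientation): joint angles nearest the present ones, or None.
- vision.snapshot(name): name is "scene" or "side" or "wrist"; returns the picture (480x640x3 uint8, red, green, blue); there is no depth.
- vision.get_calibration(name): a dict with "fx", "fy", "cx", "cy" (pixels), "position" and "orientation" of the camera in the world. Camera axes: x right, y down, z forward; pixel columns grow to the right and rows downward; lengths in m; the calibration is good to about 2 mm. A picture is of the moment at which its call begins: read the wrist's pose just before it. get_calibration takes no time and is no camera call; for the wrist camera it gives the pose at the moment of the call.
A pose or a line that the arm cannot do raises r.PlanningError and nothing moves.
- r.sign_off(): hands the job in; it is judged then, once.
Trained networks look in the newest picture that a camera, given by its name, has taken for a name from the list of things; names that differ only in an ending like _2 or _b are one class to them, and where a whole thing is asked for, a point or a joint stands for the part that bears it (a point fixed in the world has none). Each returns a list of dicts, best first, with "score" (0 to 1); they miss things now and then, are a little off and sometimes report something else, mostly with a low value. They report only what shows in the picture. A call takes as long as a camera call.
- models.boxes_of(thing, camera): "at" ([x, y, z] in m, in world coordinates, good to about 4 mm: the middle of the surface that is visible of it).
- models.regions_of(thing, camera): "pixels" (480x640 bool, what is visible of it).
- models.mark_of(thing, camera): "at" ([x, y, z] in m, in world coordinates, good to about 4 mm: a listed point, or the origin of a listed thing).
Readings, each from a call of its own:
- telemetry.current_t(): time.
- telemetry.current_joints(): joint angles.
- telemetry.current_dq(): joint speeds.
- telemetry.current_joint_efforts(): joint torques, N m.
- telemetry.current_ee_pos(): TCP position.
- telemetry.current_tool_rot(): TCP orientation.
- telemetry.current_wrist_force(): force on the tool from outside, world axes, zero at the start.
- telemetry.current_torque(): the same for the moment, N m.
- telemetry.current_opening(): finger opening in m.
- telemetry.current_finger_force(): force on a finger pad.
Only numpy, scipy, OpenCV 4.12 (cv2) and the standard library are available. Lean on these libraries where they do the work, as an engineer would, in place of code of your own. Each camera call takes 0.05 s, during which the arm holds its last target. There are 200 camera calls.

### The job

On the tube-cutting jig, press down the round lock button on the aluminium sleeve to release the stop arm, then draw the arm out by its upright head until the thin index tongue at its foot lines up with the tooth of the marker block standing on the scale's rail. The arm springs back if let go, so finish while still holding it there, as if a helper were about to cut the tube. Do not shift the marker, and leave the other things on the bench where they are.

Things in the scene. Friction and masses are not known exactly. Their poses are not given: they have to be found in the camera images.
- jig: tube jig, bolted down: dark base 320 x 150 x 12 mm, origin centre of underside. +x: the way the stop arm draws out (world +y within 0.4 rad), +z up; -y is the scale's side, away from the robot. Sleeve 100 x 30 mm at x -130 to -30, y 0, top z 56 mm. Tube guide (z to 38) at y +45. Flat scale, tick every 5 mm, longer every 10, at y -24 to -44; marker rail at y -58.
- lock_button (a joint): lock button, pressed vertically down, in m: 0 up (arm locked shut), 0.006 fully down; it frees the arm at 0.0045. It takes 3 to 4 N and stays down by itself; it does not need holding.
- lock_button_top (a point): centre of the flat top of the lock button, a steel disc 21 mm across that stands 12 mm proud of the sleeve when up (top at z 68 mm), 6 mm when down
- stop_arm: 14 mm square rod out of the sleeve with an upright grooved aluminium head, 16 mm along jig x, 24 across, z 16 to 80 mm. Origin under the head at bench level (jig x 15, y 0 when shut), axes as the jig's. Slides 0 to 120 mm along jig +x, starts shut; a spring pulls it back with 2.5 N (shut) to 5.5 N (out). Head to sleeve 37 mm when shut. At its foot a stop finger to y +56 (z to 35 mm)
- stop_grip (a point): point to grip on the head, on its vertical centre line, 14 mm below its top (z 66 mm); both pairs of faces are free to pinch from above (16 mm along the jig's x, 24 mm across)
- stop_index (a point): tip of the index tongue at the foot of the stop arm, 31 mm from the head's middle to the jig's -y, z 20 mm (axes as the jig's); its middle line is the arm's reading
- marker_index (a point): tip of the tooth of the marker, a brass block 16 x 16 mm, top z 26 mm, on the rail (axes as the jig's); 45 to 100 mm along jig +x from the index tongue at the start. A push over 4 N shifts it. The tongue is set when both tips agree along the jig's x; across it they pass with 8 mm between them.
- hammer: bystander: small hammer, 240 mm long, lying on the side of the jig away from the robot; leave alone
- bench_block: bystander: flat steel bench block 60 x 60 x 20 mm, on the robot's side of the jig; origin centre of underside; leave alone
- screwdriver: bystander: screwdriver, 150 mm long, lying on the robot's side of the jig; leave alone
- jar: bystander: glass jar with lid, 50 mm across, 60 mm high, beyond the end of the jig that the arm draws out to; leave alone
- pin_stand: bystander: steel disc 64 mm across, 18 mm high, with a thin upright pin to 68 mm height, beyond the same end; leave alone
- doming_block: bystander: dark steel cube of 46 mm with round dimples on top, beyond the sleeve end of the jig; leave alone
- tray: bystander: shallow white tray 120 x 90 x 14 mm, beyond the sleeve end on the robot's side; leave alone

How it is judged:
On the way, in this order (a step that is already met when the one before it is completed fails the run):
1. the lock button is pressed down (value of joint lock_button above 0.004 m), for 0.1 s.
2. the stop arm is drawn out so that its index tongue is level with the marker (x of stop_index in the frame of marker_index between -0.003 and 0.003 m), for 0.2 s.
At the end, for the whole second after the job is handed in: The index tongue is within 3 mm of the marker's tooth along the scale and still (under 10 mm/s), the lock button is down (over 4 mm), and the fingers hold the arm out against its spring (over 1 N on it) (all of step 2 and value of joint lock_button above 0.004 m and linear speed of stop_arm below 0.01 m/s and contact force between the fingers and stop_arm above 1 N); the arm keeps its last pose, push and grip.
It fails at once if the marker is shifted by more than 3 mm (distance of marker_index from where it was at the start of the episode above 0.003 m).
It fails at once if a bystander is moved by more than 20 mm (distance of any of hammer, bench_block, screwdriver, jar, pin_stand, doming_block, tray from where it was at the start of the episode above 0.02 m).
It also fails if it takes over 40 s, if anything falls off the work surface, if the arm or the gripper's body presses on something with over 40 N, if the wrist force passes 120 N, or if a joint passes its speed limit or range.

## Working session

There is one attempt and no reset: what is moved stays moved. The work goes in short steps, each a Python script; the robot and the scene stay as the last script left them, time stands still between calls to the robot, and variables do not carry over. Pictures are saved under pics/ and viewed, at most 10 in all, crops included, and the job is handed in when it is done.

```bash
ls; mkdir -p pics; python3 - <<'E'
from plant import r, vision, models, telemetry
import cv2, numpy as np
for c in ["scene","side"]:
    im=vision.snapshot(c); cv2.imwrite(f"pics/{c}0.png",im[:,:,::-1])
    k=vision.get_calibration(c); print(c,{a:np.round(b,3) for a,b in k.items()})
    for n in ["lock_button_top","stop_grip","stop_index","marker_index","jig"]:
        print(n,[(np.round(d["at"],4),round(d["score"],2)) for d in models.mark_of(n,c)[:2]])
print(telemetry.current_t())
E
```

```text
pics
scene {'fx': np.float64(542.853), 'fy': np.float64(542.853), 'cx': np.float64(312.842), 'cy': np.float64(245.073), 'position': array([ 1.061, -0.605,  0.766]), 'orientation': array([-0.391,  0.852,  0.319, -0.141])}
lock_button_top [(array([ 0.5794, -0.041 ,  0.0677]), 0.69)]
stop_grip [(array([ 0.5805, -0.0435,  0.0632]), 0.86)]
stop_index [(array([ 0.6178, -0.0514,  0.0205]), 0.97), (array([ 0.5737, -0.3104,  0.004 ]), 0.74)]
marker_index [(array([0.6352, 0.0057, 0.0168]), 0.48), (array([ 0.4263, -0.0945, -0.0006]), 0.38)]
jig [(array([ 0.5789, -0.0601, -0.002 ]), 0.86), (array([ 5.843e-01, -4.320e-02, -5.000e-04]), 0.53)]
side {'fx': np.float64(589.872), 'fy': np.float64(589.872), 'cx': np.float64(311.759), 'cy': np.float64(233.088), 'position': array([0.096, 0.585, 0.908]), 'orientation': array([ 0.117, -0.305,  0.878, -0.35 ])}
lock_button_top [(array([ 0.5637, -0.1347,  0.0719]), 0.51)]
stop_grip [(array([ 0.5858, -0.0466,  0.0616]), 0.68)]
stop_index [(array([ 0.6112, -0.0536,  0.0185]), 0.97)]
marker_index [(array([ 6.326e-01, -1.000e-04,  1.710e-02]), 0.56), (array([ 0.581 , -0.0587,  0.0022]), 0.23)]
jig [(array([ 5.774e-01, -5.910e-02,  5.000e-04]), 0.64)]
0.6
```

View pics/scene0.png

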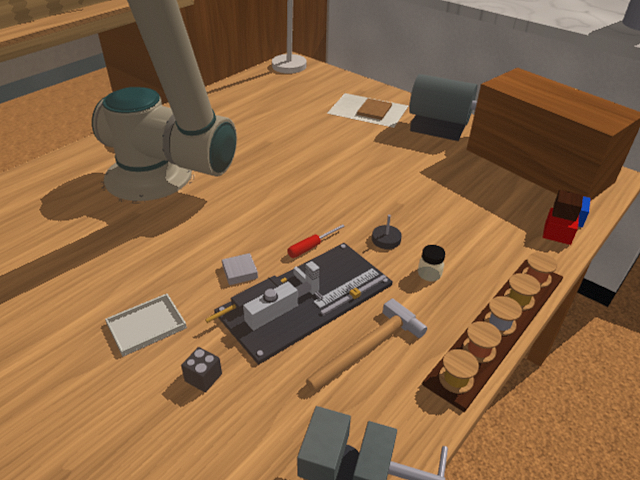

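View pics/side0.png

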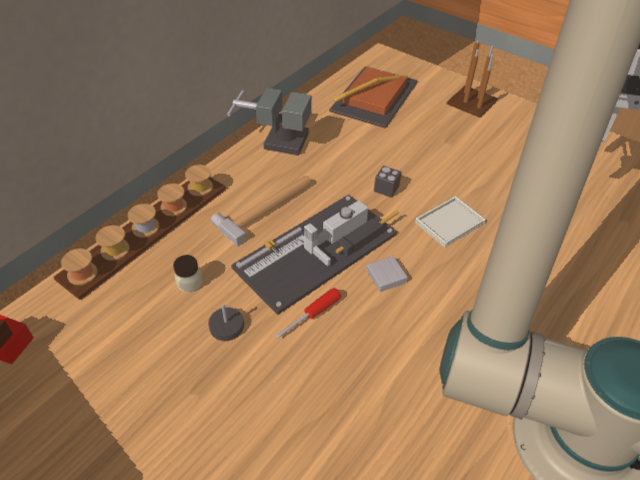

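The scene view shows the button at (270,296), the head at (313,275) and the marker at (355,293). The side view has them at (345,212), (311,238) and (270,246). This agrees with the networks, except that "lock_button_top" in scene was actually the head. Jig yaw is about 0.23 rad off world +y. Next I'll look closer with the wrist camera from two places.

```bash
cat > h.py <<'E'
from plant import r, gripper_to, inverse_kinematics, vision, models, telemetry
import numpy as np, cv2
from scipy.spatial.transform import Rotation as R
def quat(ex, sgn=1):
    """tool down, closing line along the unit 2-vector ex"""
    y=sgn*np.array([*ex,0.]); z=np.array([0,0,-1.]); x=np.cross(y,z)
    return R.from_matrix(np.c_[x,y,z]).as_quat()[[3,0,1,2]]
def ray(k,uv):
    d=np.array([(uv[0]-k["cx"])/k["fx"],(uv[1]-k["cy"])/k["fy"],1.])
    return R.from_quat(np.array(k["orientation"])[[1,2,3,0]]).apply(d)
def at_z(k,uv,z):
    d=ray(k,uv); p=np.array(k["position"]); return p+d*(z-p[2])/d[2]
def tri(obs):
    A=0;b=0
    for k,uv in obs:
        d=ray(k,uv); d/=np.linalg.norm(d); M=np.eye(3)-np.outer(d,d); A=A+M; b=b+M@np.array(k["position"])
    return np.linalg.solve(A,b)
E
python3 - <<'E'
from h import *
import pickle
a=0.23; ex=np.array([np.sin(a),np.cos(a)])
best=None
for s in (1,-1):
    q=inverse_kinematics([0.57,-0.05,0.28],quat(ex,s)); print(s,q)
    if q is not None:
        c=np.abs(np.array(q)-telemetry.current_joints()).max()
        if best is None or c<best[0]: best=(c,s)
s=best[1]; print(best)
for i,p in enumerate([[0.57,-0.09,0.28],[0.57,0.0,0.28]]):
    r.move_to(p,quat(ex,s))
    k=vision.get_calibration("wrist"); im=vision.snapshot("wrist")
    cv2.imwrite(f"pics/w{i}.png",im[:,:,::-1]); pickle.dump(k,open(f"w{i}.pkl","wb"))
    print(np.round(k["position"],3))
    for n in ["lock_button_top","stop_grip","stop_index","marker_index","jig"]:
        print(n,[(np.round(d["at"],4),round(d["score"],2)) for d in models.mark_of(n,"wrist")[:2]])
print(telemetry.current_t())
E
```

```text
1 [-2.09083347e-01  2.48569738e-01  1.42143543e+00 -4.44089210e-16
  1.47158749e+00 -1.54987967e+00]
-1 [-2.09083347e-01  2.48569738e-01  1.42143543e+00 -4.44089210e-16
  1.47158749e+00  1.59171298e+00]
(np.float64(1.4288940529120648), 1)
[ 0.491 -0.072  0.434]
lock_button_top [(array([ 0.5594, -0.1364,  0.0698]), 0.67)]
stop_grip [(array([ 0.5805, -0.0418,  0.0621]), 0.59)]
stop_index [(array([ 0.6134, -0.0483,  0.0179]), 0.73)]
marker_index [(array([0.6362, 0.0037, 0.0206]), 0.81)]
jig [(array([ 5.824e-01, -5.890e-02,  2.000e-04]), 0.61), (array([ 0.7377, -0.0859, -0.0008]), 0.22)]
[0.491 0.019 0.434]
lock_button_top [(array([ 0.5638, -0.1365,  0.0688]), 0.89)]
stop_grip [(array([ 0.581 , -0.0438,  0.0612]), 0.86)]
stop_index [(array([ 0.6131, -0.0493,  0.019 ]), 0.95), (array([0.6345, 0.0025, 0.0224]), 0.49)]
marker_index [(array([0.6352, 0.0027, 0.0217]), 0.58)]
jig [(array([ 0.5841, -0.0588,  0.0018]), 0.56)]
3.6167
```

```bash
python3 - <<'E'
import cv2
for i in (0,1):
    im=cv2.imread(f"pics/w{i}.png")
    if i==0: cv2.imwrite("pics/w0v.png",im)
    c=im
E
```

```text
(no output)
```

View pics/w0.png

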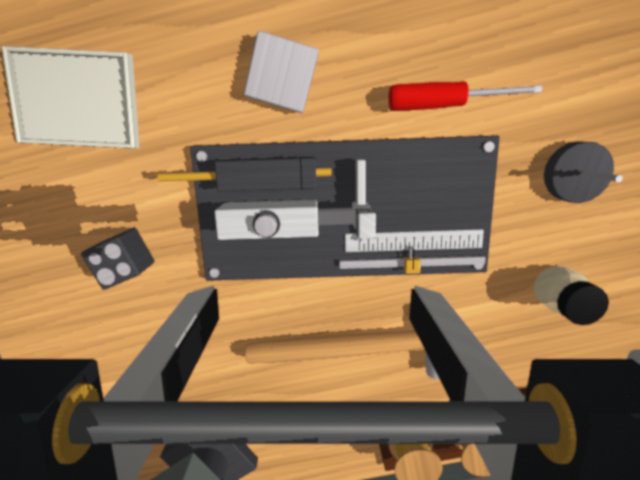

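View pics/w1.png

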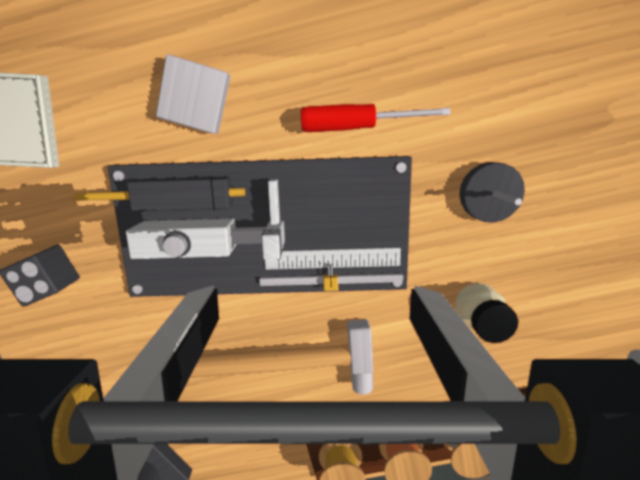

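Both wrist views show the jig. Button top is at (266,222) / (175,243), marker block at (412,266) / (330,284), its tooth tip near (411,248) / (329,264). Corner screws are at (202,156),(489,147),(214,273),(479,263) and (118,176),(401,168),(137,290),(397,281). I'll get yaw from the screws and triangulate the button.

```bash
python3 - <<'E'
from h import *
import pickle
k=[pickle.load(open(f"w{i}.pkl","rb")) for i in (0,1)]
S=[[(202,156),(489,147),(214,273),(479,263)],[(118,176),(401,168),(137,290),(397,281)]]
for i in (0,1):
    P=[at_z(k[i],u,.013)[:2] for u in S[i]]
    for a,b in((0,1),(2,3)): d=P[b]-P[a]; print("yaw off",np.arctan2(d[0],d[1]),np.linalg.norm(d))
    print(np.round(np.mean(P,0),4))
t=lambda a,b:np.round(tri([(k[0],a),(k[1],b)]),4)
print("button",t((266,222),(175,243)),"screws",t(S[0][0],S[1][0]),t(S[0][1],S[1][1]),"tooth",t((411,248),(329,264)), "marker",t((412,266),(330,284)))
E
```

```text
yaw off 0.20211454903718332 0.2960744510732221
yaw off 0.19301741263531985 0.2969367711217172
[ 0.5802 -0.0578]
yaw off 0.20173034649167465 0.2966028065609249
yaw off 0.19279246285174903 0.29583008611793477
[ 0.5804 -0.0585]
button [ 0.5616 -0.1355  0.0631] screws [ 0.4883 -0.1887  0.0177] [0.5474 0.0991 0.0152] tooth [0.6339 0.0034 0.0163] marker [ 6.53e-01 -2.00e-04  2.40e-02]
```

```bash
cat >> h.py <<'E'
a=0.198; ex=np.array([np.sin(a),np.cos(a)]); ey=np.array([-ex[1],ex[0]]); O=np.array([0.5803,-0.0582]); Q=quat(ex,-1)
def W(x,y,z): return np.array([*(O+x*ex+y*ey),z])
E
python3 - <<'E'
from h import *
gripper_to(0.0,20)
n=r.nose_length
r.move_to(W(-80,0,0)*0+W(-.080,0,.068+n+.04),Q)
r.move_l(W(-.080,0,.068+n+.006),vel=.1)
f0=telemetry.current_wrist_force()
g=r.move_l(W(-.080,0,.057+n),vel=.02,guard=14)
print(g,telemetry.current_ee_pos()[2]-n,telemetry.current_wrist_force()-np.array(f0))
r.move_l(W(-.080,0,.068+n+.05),vel=.15)
gripper_to(0.042)
r.move_l(W(.015,0,.068+n+.05),vel=.2)
k=vision.get_calibration("wrist"); im=vision.snapshot("wrist"); cv2.imwrite("pics/w2.png",im[:,:,::-1])
for m in ["lock_button_top","stop_grip","stop_index","marker_index"]:
    print(m,[(np.round(d["at"],4),round(d["score"],2)) for d in models.mark_of(m,"wrist")[:2]])
print(telemetry.current_t())
import pickle; pickle.dump(k,open("w2.pkl","wb"))
E
```

```text
True 0.062259399125027835 [-0.34501943  0.95887452  4.9867088 ]
lock_button_top [(array([ 0.5667, -0.1361,  0.0617]), 0.73)]
stop_grip [(array([ 0.5821, -0.0435,  0.0616]), 0.94)]
stop_index [(array([ 0.6119, -0.052 ,  0.0209]), 0.83), (array([ 0.5848, -0.0411,  0.0016]), 0.75)]
marker_index [(array([0.6332, 0.0067, 0.0211]), 0.8)]
10.8
```

View pics/w2.png

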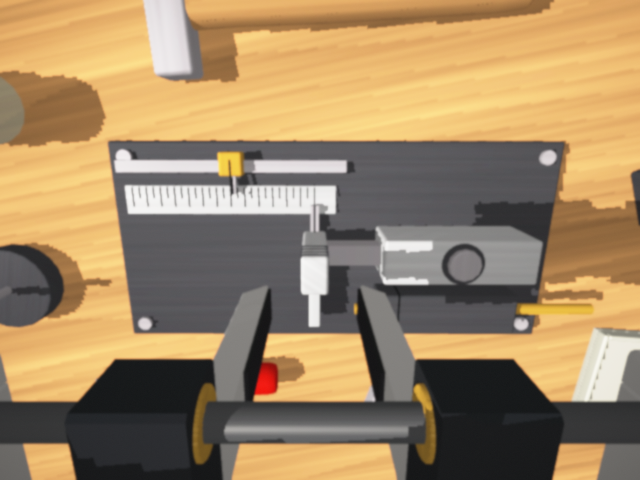

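The button is down (network z 0.062, tip stopped at 0.0623). The head is centred between the fingers, the tongue tip is at (315,207) and the tooth tip at (234,193). Next: grasp, then draw out a little short of the mark and look again.

```bash
python3 - <<'E'
from h import *
import pickle
k=pickle.load(open("w2.pkl","rb"))
p=at_z(k,(315,207),.020);m=at_z(k,(234,193),.020); d=(m-p)[:2]@ex
print(p,m,"travel",d)
r.move_l(W(.015,0,.072),vel=.12)
gripper_to(0.0,30); print(telemetry.current_opening(),telemetry.current_finger_force())
r.move_l(W(.015+.045,0,.072),vel=.06)
r.hold(.3)
k=vision.get_calibration("wrist"); im=vision.snapshot("wrist"); cv2.imwrite("pics/w3.png",im[:,:,::-1]); pickle.dump(k,open("w3.pkl","wb"))
for n in ["stop_index","marker_index"]:
    print(n,[(np.round(d["at"],4),round(d["score"],2)) for d in models.mark_of(n,"wrist")[:2]])
cv2.imwrite("pics/w3c.png",cv2.resize(im[100:300,160:420,::-1],None,fx=3,fy=3,interpolation=cv2.INTER_CUBIC))
print(telemetry.current_t(),telemetry.current_opening(),telemetry.current_finger_force(),telemetry.current_wrist_force(),telemetry.current_ee_pos())
E
```

```text
[ 0.61224815 -0.05029775  0.02      ] [0.6331155  0.00324827 0.02      ] travel 0.056604625059395695
0.01562974195721705 30.000738501548767
stop_index [(array([ 0.623 , -0.0078,  0.0207]), 0.57)]
marker_index [(array([0.6355, 0.0058, 0.0212]), 0.71), (array([ 0.5982,  0.1894, -0.0016]), 0.36)]
13.4167 0.016039251705053673 30.001157820224762 [-1.14519048 -3.65720271  5.61362405] [0.59247787 0.00079884 0.07251249]
```

View pics/w3c.png

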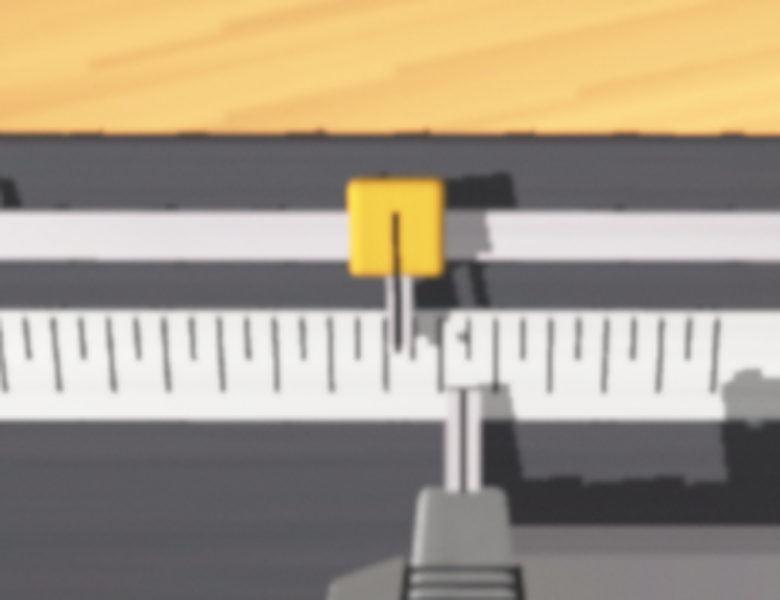

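Tongue tip is at crop (463,390), which is (314.3,230) in the full image. Tooth tip is at crop (398,350), full (292.8,216.7). About 11 mm remain. The grip is centred and holds.

```bash
python3 - <<'E'
from h import *
import pickle
k=pickle.load(open("w3.pkl","rb"))
d=(at_z(k,(292.8,216.7),.02)-at_z(k,(314.3,230),.02))[:2]@ex; print("left",d)
p=np.array(telemetry.current_ee_pos()); t=W(.06+d,0,.072); r.move_l(t,vel=.03); r.hold(.3)
k=vision.get_calibration("wrist"); im=vision.snapshot("wrist"); pickle.dump(k,open("w4.pkl","wb"))
cv2.imwrite("pics/w4c.png",cv2.resize(im[100:300,160:420,::-1],None,fx=3,fy=3,interpolation=cv2.INTER_CUBIC))
print(telemetry.current_t(),telemetry.current_finger_force(),telemetry.current_wrist_force(),(np.array(telemetry.current_ee_pos())-p)[:2]@ex)
E
```

```text
left 0.011383224438118334
14.3 30.001181066036224 [-1.20322464 -3.63116785  4.86282802] 0.01128160495505695
```

View pics/w4c.png

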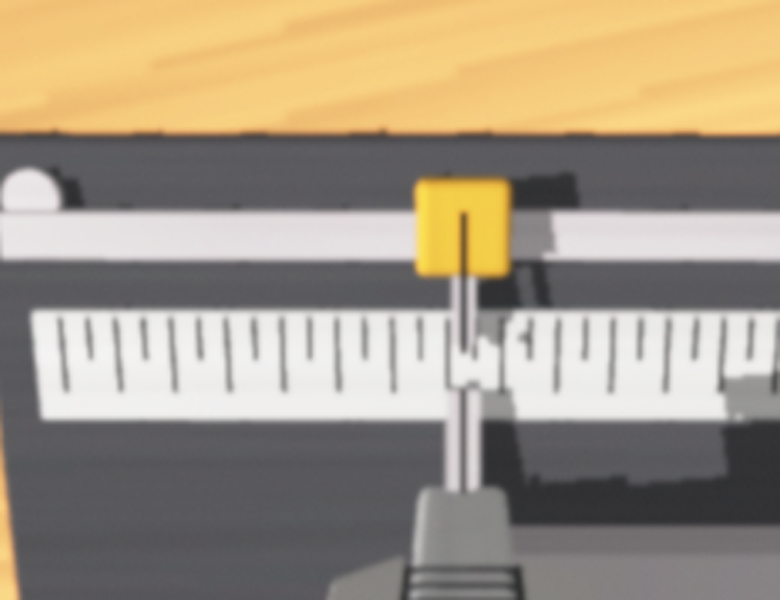

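Tongue and tooth midlines are both at crop column 463, so they line up, and the grip is steady.

```bash
python3 -c "
from h import *
r.hold(.3); print(r.sign_off())"
```

```text
the job is handed in; nothing more can be done
None
```

I pressed the lock button down and drew the stop arm out about 56 mm. In the last wrist picture the tongue and the marker's tooth lined up, and I handed the job in at about 14.6 s with the gripper still holding the arm; no verdict came back.

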